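# Stop the dosing pump and open the fresh sanitiser bottle

## Robot

A 6-joint arm with a two-finger parallel gripper is mounted at the origin on a cart in front of the work surface, level with it; the furniture and walls round the work are solid. World frame = base frame: x ahead of the robot, y to its left, z up, the work surface at z = 0. Lengths are in m, angles in rad, forces in N, time in s.
With the tool pointing down it reaches from about 0.25 to 0.8 m from the base axis. Payload 3.9 kg.
Tool frame: the origin (TCP) lies at the very end of the fingers, on their centre line; the grasp point (between the pads) lies 19 mm behind it; x points along the fingers, y is the direction in which the jaws open and shut, and the axes are right-handed (so a half turn about x gives the same grasp; the last joint's range is limited). The gripper opens to 85 mm and grips with 20 to 120 N. Pads are 22 mm wide; open, the fingers measure 114 mm over their backs; the gripper's body (76 mm by 85 mm) begins 54 mm behind the grasp point. The pads swing forward as they close: fully open they stand 13 mm farther back than shut.
Start: joints at [-1.192, 0.26, -0.138, 1.173, 0, 1.571], TCP at [0.194, -0.488, 0.231] pointing down, gripper open.
Joint ranges: [-2.78, 2.78], [-0.83, 1.72], [-1.28, 1.37], [-1.9, 2.12], [-1.57, 1.48], [-3.14, 3.14]. Speed limits (rad/s): [2.57, 2.57, 3.14, 3.14, 3.14, 3.14].

## Interface

Orientations are given as a 3x3 rotation matrix whose columns are the frame's x, y, z axes.
In Python, from workcell import robot gives the robot as it stands. The module is installed in compiled form; this text tells all that it offers.
- The arm moves only by the tool move_arm, never from a script. Its argument "targets" is text: rows parted by semicolons, each of 6 numbers parted by spaces: the shift along the tool's x, y, z in cm, then the turn, a rotation vector about the tool's x, y, z in rad. A call has 1 to 10 rows; each row shifts and turns the pose as measured when the row begins, along the tool's axes as they then stand; what a row does not reach is not made up. A row lasts 1/10 s, in which the tool goes at most 50 mm and 8.59 degrees, less where a joint would pass 70% of its speed; a pose out of reach is approached as far as the arm can. A call with a gripper value outside its range is refused whole. "claw" is the closure in counts, from 0 (fully open) to 255 (shut), set as the call begins (left out, the last holds). The fingers move at their own pace and stop on an object; the grip force is fixed at half the most. Time passes only in rows, so rows that do not move let the fingers close. It gives the time, the measured TCP pose, the force and the opening at its end, in the units of the state.
- robot.get_state(): the state, without advancing time (a new reading comes with each control period).
- robot.read_camera(name): name is "scene" or "top" or "wrist"; returns (picture, depth): 384x512x3 uint8, red, green, blue; 384x512 float32, m along the optical axis (not along the pixel's ray), 0 where there is no reading.
- robot.get_calibration(name): a dict with "fx", "fy", "cx", "cy" (pixels), "dist" ([k1, k2, p1, p2, k3] as OpenCV has them; the pictures are not rectified), "R" (3x3) and "t" (3): a world point X has camera coordinates R X + t; the wrist camera has in their place "hand_eye" (4x4, takes a point from camera to tool coordinates, whose origin is the TCP and whose axes are the tool frame's). Camera axes: x right, y down, z forward; pixel columns grow to the right and rows downward; lengths in m; the calibration is good to about 2 mm. A picture is of the moment at which its call begins: read the wrist's pose just before it. get_calibration takes no time and is no camera call.
- robot.hand_in(): hands the job in, once; it reports no verdict.
The state is a dict: "time": time; "joint_pos": joint angles; "joint_vel": joint speeds; "joint_torque": joint torques, N m; "ee_pos": TCP position; "tool_rot": TCP orientation; "contact_force": force on the tool from outside, world axes, zero at the start; "ft_torque": the same for the moment, N m; "opening": opening from 0.0 (shut) to 1.0 (fully open).
Only numpy, scipy, OpenCV 4.12 (cv2) and the standard library are available. Lean on these libraries where they do the work, as an engineer would, in place of code of your own. Each camera call takes 0.05 s, during which the arm holds its last target.

## Task

Get the fresh sanitiser bottle in the steel dock ready to be connected to the dosing pump. First stop the pump: press its sprung selector knob down, turn it clockwise past the rate dots until it points at the square mark, and let it spring back up there. Then press the wide safety cap of the bottle down, keep it down while you twist it anticlockwise until it comes free, lift it off and finish still holding the cap, level, a few centimetres clear above the bottle's mouth; both bottles stay standing in the dock, the other one untouched.

Things in the scene. Friction and masses are not known exactly. Their poses are not given: they have to be found in the camera images.
- pump: Dosing pump: white box 108 (x) x 104 (y) x 122 mm fixed to the table left or right of the dock, origin at the centre of its underside, x axis away from the robot. Black knob on top, row of dots and one square mark beside it, a short steel pipe behind.
- selector_grip (a point): Middle of the knob's bar grip, on its vertical axis. Bar 40 long, 12 thick, 25 mm high, top 12.5 mm above this point; it stands on a skirt 45 mm across whose top is 12.5 mm below this point. x axis along the bar to its pointer end (white line), z up.
- selector (a joint): Turn of the knob, rad, growing clockwise from above, stops at 0 and 1.57. 0 to 0.6 (dots): pump runs, turns freely. A rib blocks it there unless pressed down 4.5 mm or more. 1.36 to 1.57 (square mark): stop notch, where it springs up and stays. At 1.57 the pointer looks along the pump's x.
- selector_push (a joint): How far the knob is pressed down, m: 0 up, 0.006 fully down. Spring 6 N at first, 13 N fully down. The knob turns easily.
- cap_mid (a point): Centre of the safety cap, half-way up: white, ribbed, round, 51 mm across, 36 mm high, on a square bottle; z up. Its lower edge is 17 mm above the bottle's shoulder.
- cap: The cap; origin at the centre of its underside. Spring-loaded upward: 5 N to start, 14 N at its full 6 mm down. Unpressed it turns under 0.15 rad. Pressed 4 mm or more and turned anticlockwise from above, its lugs pass the teeth at 0.75 rad; it lifts off from 0.85 to 1.4 rad (end stop 1.45; aim for 1.1).
- bottle_mouth (a point): Centre of the upper rim of the fresh bottle's neck, 150 mm above its underside; with the cap on, the cap's centre is 3 mm below this point. z up.
- bottle: The fresh bottle: loose, square, white, 84 x 84 mm, 0.6 to 1 kg, standing with 1.5 mm play in one bay of the dock. Origin at the centre of its underside, z up.
- other_mid (a point): Point on the other bottle's axis, 60 mm above its underside.
- other_bottle: The other bottle: same square body, slim pointed closure 29 mm across, 152 mm high in all, in the other bay. Origin at the centre of its underside.
- dock: Steel dock fixed to the table, 95 (x) x 186 (y) x 55 mm, origin at the centre of its underside; two square bays centred 45.5 mm either side along its y, floor 4 mm thick. Which bay holds which bottle varies.

How it is judged:
By the outcome, as a careful person would: the job done as asked, in the order asked, and still so for the second after the job is handed in, while the arm keeps its last pose, push and grip.
It also fails if it takes over 48 s, if anything falls off the work surface, if the arm or the gripper's body presses on something with over 40 N, if the wrist force passes 120 N, or if a joint passes its speed limit or range.

## Working session

There is one attempt and no reset: what is moved stays moved. The work goes in short steps, Python scripts to look and compute and a tool call to move; the robot and the scene stay as the last step left them, time stands still between calls to the robot, and variables do not carry over. Pictures are saved under pics/ and viewed, and the job is handed in when it is done.

Besides the shell and the picture viewer there is one more tool, called as name(argument=value, ...), one argument or row to a line, values as JSON. move_arm: Moves the arm, as the interface text tells. Its arguments: {"type":"object","properties":{"targets":{"type":"string"},"claw":{"type":"number"}},"required":["targets"]}

```bash
mkdir -p pics
cat > h.py <<'E'
import numpy as np, cv2, pickle
from workcell import robot
def snap(name,fn):
    st=robot.get_state()
    p,d=robot.read_camera(name)
    c=robot.get_calibration(name)
    pickle.dump((st,p,d,c),open(f'pics/{fn}.pkl','wb'))
    cv2.imwrite(f'pics/{fn}.png',p[:,:,::-1])
    return st,p,d,c
def load(fn): return pickle.load(open(f'pics/{fn}.pkl','rb'))
def world(fn,u,v,z=None,depth=None,r=1):
    st,p,d,c=load(fn)
    K=np.array([[c['fx'],0,c['cx']],[0,c['fy'],c['cy']],[0,0,1.]])
    n=cv2.undistortPoints(np.array([[[u,v]]],float),K,np.array(c['dist'],float))[0,0]
    ray=np.array([n[0],n[1],1.])
    if 'hand_eye' in c:
        H=np.array(c['hand_eye']);R=np.array(st['tool_rot'])@H[:3,:3];o=np.array(st['tool_rot'])@H[:3,3]+np.array(st['ee_pos'])
    else:
        R=np.array(c['R']).T;o=-R@np.array(c['t'])
    w=R@ray
    if z is not None: s=(z-o[2])/w[2]
    else:
        q=d[int(v)-r:int(v)+r+1,int(u)-r:int(u)+r+1]; q=q[q>0]; s=np.median(q) if len(q) else np.nan
    return o+s*w
def crop(fn,x0,y0,x1,y1,k,out):
    p=load(fn)[1][y0:y1,x0:x1,::-1]
    cv2.imwrite(f'pics/{out}.png',cv2.resize(p,None,fx=k,fy=k,interpolation=cv2.INTER_CUBIC))
E
python3 - <<'E'
from h import *
np.set_printoptions(precision=4,suppress=True)
for n in ('scene','top'):
    st,p,d,c=snap(n,n+'0'); print({k:np.round(v,4) for k,v in c.items()})
print(robot.get_calibration('wrist')); print(st)
E
```

```text
{'fx': np.float64(392.5907), 'fy': np.float64(392.5907), 'cx': np.float64(259.533), 'cy': np.float64(186.7448), 'dist': array([-0.1353,  0.    ,  0.    ,  0.    ,  0.    ]), 'R': array([[-0.683 , -0.7303,  0.0162],
       [-0.5412,  0.4911, -0.6826],
       [ 0.4905, -0.4749, -0.7306]]), 't': array([0.3827, 0.3626, 0.6621])}
{'fx': np.float64(408.5564), 'fy': np.float64(408.5564), 'cx': np.float64(260.9812), 'cy': np.float64(189.7152), 'dist': array([-0.1342,  0.    ,  0.    ,  0.    ,  0.    ]), 'R': array([[ 0.0721, -0.9974,  0.0014],
       [-0.9762, -0.0709, -0.2047],
       [ 0.2043,  0.0134, -0.9788]]), 't': array([-0.011 ,  0.5649,  0.8738])}
{'fx': 299.4040388903284, 'fy': 299.4040388903284, 'cx': 254.35505146131212, 'cy': 190.1695227088336, 'dist': array([-0.03,  0.  ,  0.  ,  0.  ,  0.  ]), 'hand_eye': array([[ 0.0016, -0.274 ,  0.9617, -0.1429],
       [ 1.    , -0.0002, -0.0017,  0.0002],
       [ 0.0006,  0.9617,  0.274 , -0.0703],
       [ 0.    ,  0.    ,  0.    ,  1.    ]])}
{'time': 0.05, 'joint_pos': array([-1.192 ,  0.2607, -0.1393,  1.1727,  0.    ,  1.5708]), 'joint_vel': array([-0.001 , -0.0003,  0.0004,  0.0001, -0.002 ,  0.0007]), 'joint_torque': array([ -0.0011, -40.6886,  25.48  ,   0.0103,  -0.0001,  -0.    ]), 'ee_pos': array([ 0.1939, -0.4872,  0.2305]), 'tool_rot': array([[-0.0007,  0.3698, -0.9291],
       [ 0.0018, -0.9291, -0.3698],
       [-1.    , -0.0019, -0.    ]]), 'contact_force': array([ 0.0583,  0.5414, -0.068 ]), 'ft_torque': array([ 0.013 , -0.0401,  0.035 ]), 'opening': 1.0047431914287912}
```

View pics/scene0.png

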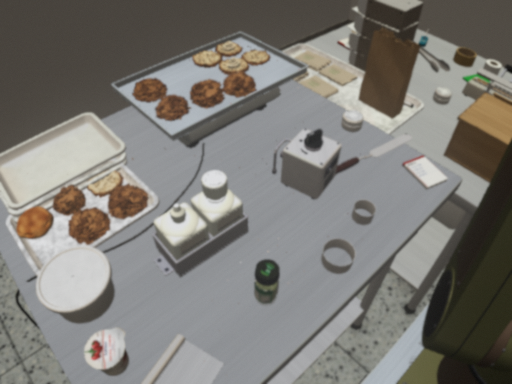

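View pics/top0.png

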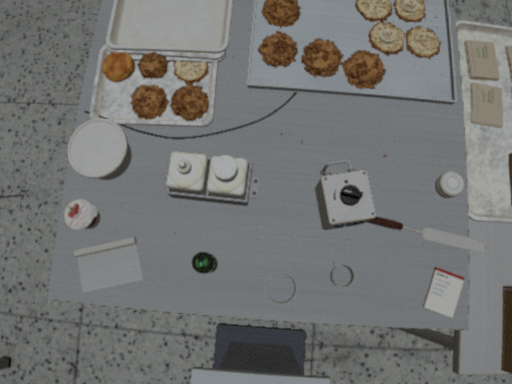

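Run:
```python
from h import *
crop('top0',155,140,265,210,7,'t0b'); crop('top0',310,155,390,230,8,'t0p')
crop('scene0',260,115,350,200,7,'s0p');crop('scene0',145,165,255,275,6,'s0b')
```

```text
(no output)
```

View pics/t0b.png

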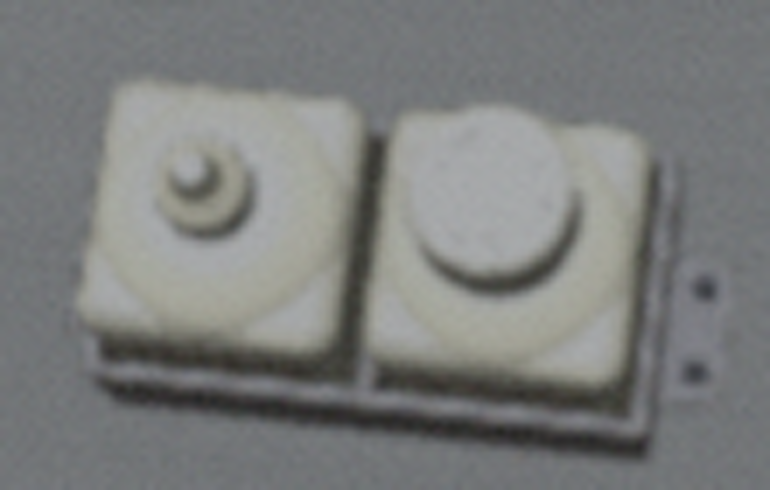

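View pics/t0p.png

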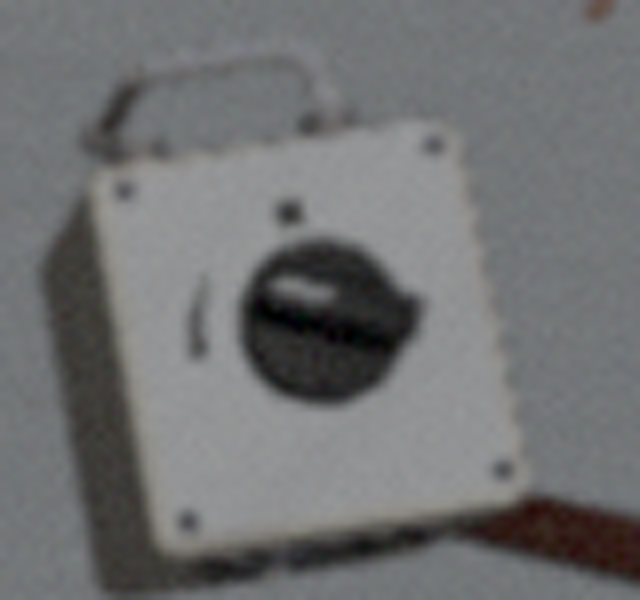

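View pics/s0p.png

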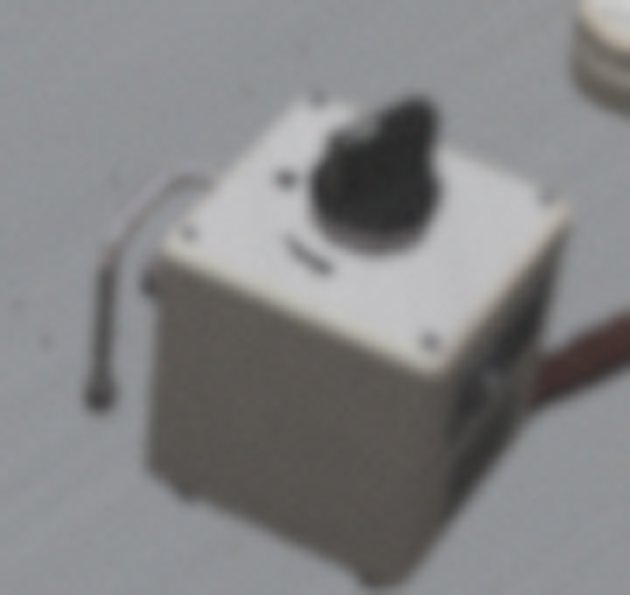

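View pics/s0b.png

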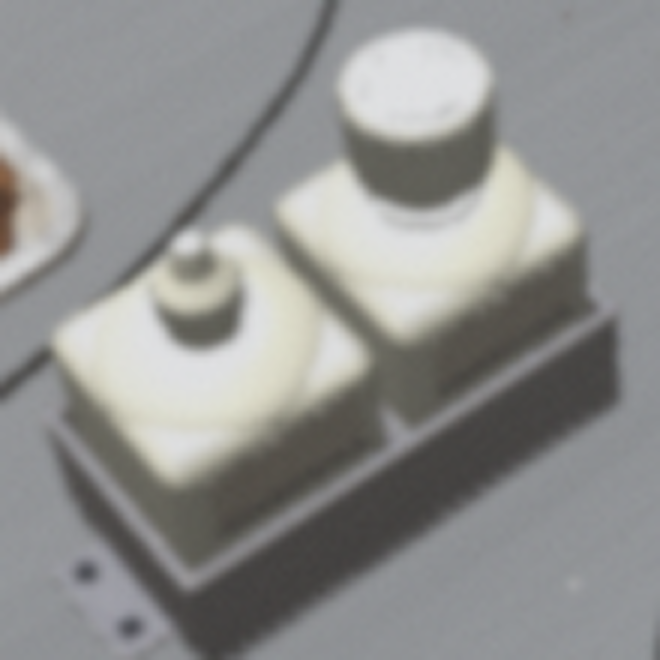

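The knob is at about (352,195) in the top image. Its pointer faces left, toward the dots, and the square mark is ahead of it. The fresh bottle's cap is at about (226,167), in the right-hand bay, and the other bottle is to its left.

Run:
```python
from h import *
np.set_printoptions(precision=4,suppress=True)
T=lambda u,v,x0,y0,k:((u+.5)/k+x0-.5,(v+.5)/k+y0-.5)
for n,u,v in [('c1',110,175),('c2',445,125),('c3',515,495),('c4',170,545),('sq',290,212),('knob',330,310),('knobw',295,288),('kL',265,300),('kR',405,320)]:
    a=T(u,v,310,155,8); print(n,np.round(a,1),world('top0',*a), world('top0',*a,z=.122))
for n,u,v in [('cap',493,190),('capN',490,110),('capS',490,260),('capW',420,190),('capE',565,190),('sh1',400,330),('sh2',620,150),('other',195,170),('o1',120,90),('o2',310,340),('dockSE',645,430),('dockSW',100,375)]:
    a=T(u,v,155,140,7); print(n,np.round(a,1),world('top0',*a), world('top0',*a,z=.168 if 'cap' in n else .055))
T2=lambda u,v:T(u,v,145,165,6)
print('scene cap',world('scene0',*T2(415,85)), T2(415,85))
T2=lambda u,v:T(u,v,260,115,7)
for n,u,v in [('sq',285,180),('knobtop',405,115),('c1',190,232),('c2',318,98),('c3',545,198),('c4',430,342)]: print(n,world('scene0',*T2(u,v)),world('scene0',*T2(u,v),z=.122))
```

```text
c1 [323.3 176.4] [ 0.5904 -0.1027  0.119 ] [ 0.5896 -0.1023  0.122 ]
c2 [365.2 170.2] [ 0.6434 -0.2224  0.0032] [ 0.6103 -0.193   0.122 ]
c3 [373.9 216.4] [ 0.5108 -0.2143  0.1203] [ 0.5106 -0.2138  0.122 ]
c4 [330.8 222.7] [ 0.4913 -0.1226  0.1197] [ 0.491  -0.1223  0.122 ]
sq [345.8 181.1] [ 0.5827 -0.1509  0.1234] [ 0.583  -0.1512  0.122 ]
knob [350.8 193.3] [ 0.548  -0.154   0.1635] [ 0.557  -0.1628  0.122 ]
knobw [346.4 190.6] [ 0.5531 -0.1448  0.1635] [ 0.5623 -0.1532  0.122 ]
kL [342.7 192.1] [ 0.5517 -0.1393  0.1529] [ 0.5584 -0.1452  0.122 ]
kR [360.2 194.6] [ 0.5468 -0.1734  0.1633] [ 0.5557 -0.1831  0.122 ]
cap [225.  166.7] [0.5834 0.1047 0.1691] [0.5837 0.1048 0.168 ]
capN [224.6 155.3] [0.6076 0.1078 0.1685] [0.6078 0.1079 0.168 ]
capS [224.6 176.7] [0.5623 0.1036 0.1699] [0.5628 0.1038 0.168 ]
capW [214.6 166.7] [0.5819 0.1259 0.1689] [0.5822 0.126  0.168 ]
capE [235.3 166.7] [0.585  0.0838 0.1689] [0.5852 0.0839 0.168 ]
sh1 [211.7 186.7] [0.5529 0.1362 0.1071] [0.5637 0.1433 0.055 ]
sh2 [243.1 161. ] [0.6159 0.073  0.1053] [0.63   0.0762 0.055 ]
other [182.4 163.9] [0.5868 0.1952 0.1557] [0.6131 0.2172 0.055 ]
o1 [171.7 152.4] [0.6548 0.2594 0.0006] [0.6391 0.2458 0.055 ]
o2 [198.9 188.1] [0.5484 0.1643 0.1038] [0.5582 0.1726 0.055 ]
dockSE [246.7 201. ] [0.5379 0.0608 0.0461] [0.5363 0.0604 0.055 ]
dockSW [168.9 193.1] [0.5412 0.2404 0.0564] [0.5415 0.2408 0.055 ]
scene cap [0.5834 0.1062 0.1682] (213.75, 178.75)
sq [ 0.5827 -0.1508  0.1225] [ 0.583  -0.1512  0.122 ]
knobtop [ 0.5491 -0.1671  0.1623] [ 0.5789 -0.2088  0.122 ]
c1 [ 0.5873 -0.1094  0.1202] [ 0.586  -0.1078  0.122 ]
c2 [ 0.7035 -0.3188 -0.0028] [ 0.6056 -0.1929  0.122 ]
c3 [ 0.5966 -0.3397 -0.0019] [ 0.5175 -0.2109  0.122 ]
c4 [ 0.4974 -0.1273  0.1218] [ 0.4973 -0.1271  0.122 ]
```

move_arm(
  targets="-1 -1 -2.5 0 0 0;-1 -1.5 -3.8 0 0 0;-0.5 -1.5 -3.8 0 0 0;-0.5 -1.5 -3.8 0 0 0;-0.5 -1.5 -3.8 0 0 0;-0.5 -1.5 -3.8 0 0 0;0 -1.5 -3.8 0 0 0;0 -1.5 -3.8 0 0 0;0 -1.5 -3.8 0 0 0;0 -1.5 -3.8 0 0 0",
)

```text
time: 1.1
ee_pos: [0.4878, -0.21, 0.2678]
tool_rot: [[-0.006, 0.359, -0.933], [0.006, -0.933, -0.359], [-1.0, -0.008, 0.003]]
contact_force: [0.5, -0.6, -0.1]
opening: 1.003
```

move_arm(
  targets="0 -1.2 -3.5 0 0 0;0 -1.2 -3.5 0 0 0;0 0 0 -0.15 0 0;0 0 0 -0.15 0 0;0 0 0 -0.15 0 0;0 0 0 -0.15 0 0;0 0 0 -0.15 0 0;0 0 0 -0.15 0 0;0 0 0 -0.15 0 0;0 0 0 0 0 0",
)

```text
time: 2.1
ee_pos: [0.5486, -0.1528, 0.2607]
tool_rot: [[-0.017, 0.989, -0.146], [0.01, -0.146, -0.989], [-1.0, -0.018, -0.008]]
contact_force: [-0.0, -0.8, 1.1]
opening: 1.003
```

Run:
```python
from h import *
st,*_=snap('wrist','w1'); print(st['ee_pos'],st['tool_rot'],st['joint_pos'])
crop('w1',0,0,512,384,1.5,'w1b')
```

```text
[ 0.54862243 -0.15279332  0.26065286] [[-0.01662629  0.98914806 -0.14597836]
 [ 0.01044299 -0.14581878 -0.9892562 ]
 [-0.99980724 -0.01797212 -0.00790524]] [-0.27473775  0.34251804  0.05688893  1.30400449  0.00554075  1.44244181]
```

View pics/w1b.png

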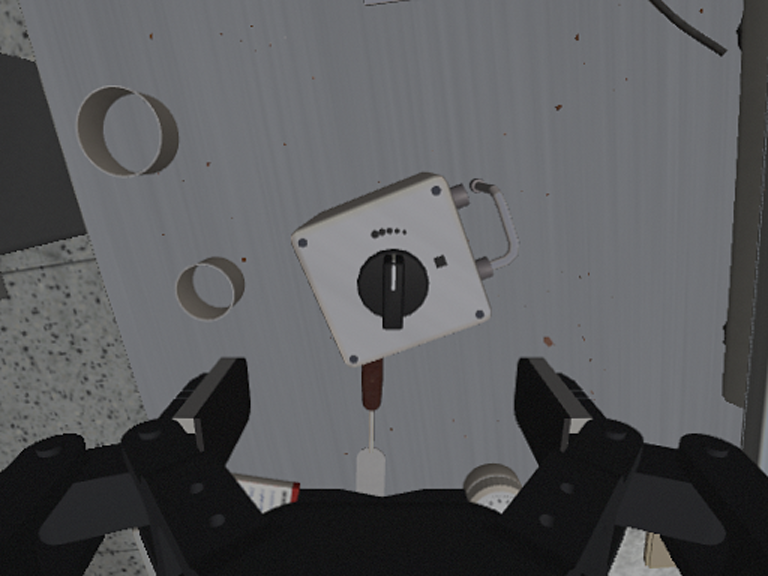

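The wrist view shows the knob's skirt at about (393,285) in the 1.5x picture. The white line points up at the dots, and the square mark is at (440,261) to its right.

Run:
```python
from h import *
crop('w1',180,100,345,250,4.8,'w1c')
```

```text
(no output)
```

View pics/w1c.png

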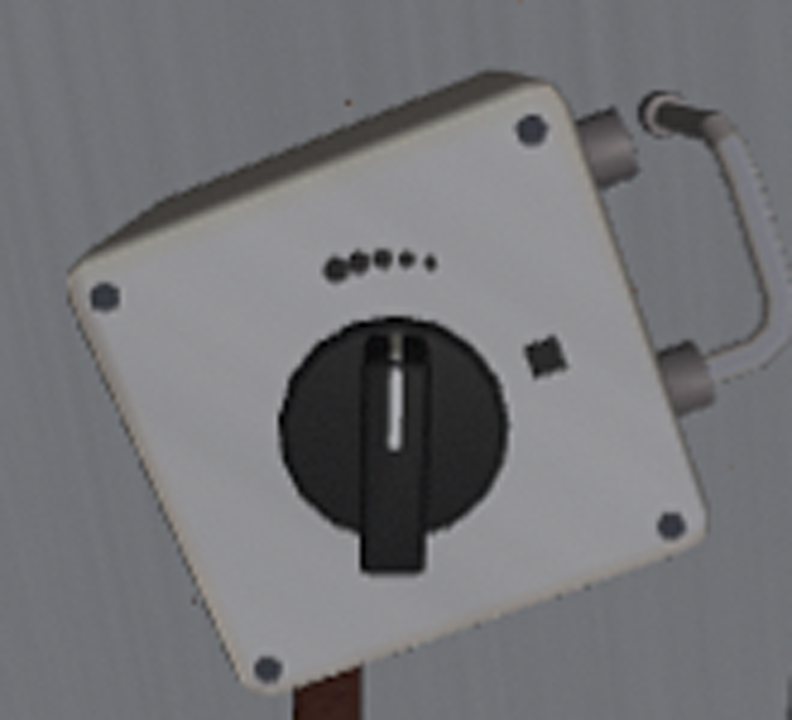

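Run:
```python
from h import *
np.set_printoptions(precision=4,suppress=True)
T=lambda u,v:((u+.5)/4.8+180-.5,(v+.5)/4.8+100-.5)
W=lambda u,v,**k: world('w1',*T(u,v),**k)
print('bartop depth',[W(*q) for q in [(394,400),(394,470),(394,540)]])
print('skirt depth',[W(*q) for q in [(320,425),(470,425)]])
zt=np.median([W(394,500)[2],W(394,540)[2]]);print(zt)
L,R=(W(396,366,z=zt),W(394,573,z=zt));print('bar ends',L,R,(L+R)/2,np.arctan2(*(L-R)[[1,0]]), np.linalg.norm(L-R))
l1,l2=W(398,368,z=zt),W(395,450,z=zt);print('line',np.arctan2(*(l1-l2)[[1,0]]))
z=.122
S=[W(*q,z=z) for q in [(105,297),(532,130),(671,526),(268,669)]];print('screws',np.mean(S,0),[np.arctan2(*(S[a]-S[b])[[1,0]]) for a,b in ((1,0),(2,3))],[W(*q) for q in [(105,297),(532,130),(671,526),(268,669)]])
zs=zt-.025
sk=[W(*q,z=zs) for q in [(280,425),(507,425),(394,316)]];print('skirt',sk,(sk[0]+sk[1])/2,np.linalg.norm(sk[0]-sk[1]))
print('square',W(546,356,z=.122))
```

```text
bartop depth [array([ 0.5547, -0.1448,  0.1637]), array([ 0.5529, -0.1573,  0.1638]), array([ 0.5511, -0.1703,  0.1632])]
skirt depth [array([ 0.5393, -0.1539,  0.1387]), array([ 0.5676, -0.1581,  0.1379])]
0.16336917283633015
bar ends [ 0.5559 -0.139   0.1634] [ 0.5502 -0.1764  0.1634] [ 0.5531 -0.1577  0.1634] 1.4212873560805044 0.03779183020067597
line 1.3953226885464745
screws [ 0.5529 -0.1579  0.122 ] [np.float64(0.22509820245222914), np.float64(0.22544132680116558)] [array([ 0.4998, -0.1258,  0.1238]), array([ 0.5871, -0.1058,  0.1234]), array([ 0.6062, -0.1895,  0.1228]), array([ 0.5187, -0.2094,  0.1232])]
skirt [array([ 0.5316, -0.1529,  0.1384]), array([ 0.5746, -0.159 ,  0.1384]), array([ 0.5562, -0.135 ,  0.1384])] [ 0.5531 -0.1559  0.1384] 0.04342072129711443
square [ 0.5848 -0.1505  0.122 ]
```

```bash
cat >> h.py <<'E'
from scipy.spatial.transform import Rotation as Ro
def delta(pos,az):
    """tool-frame shift(cm) and rotvec to vertical pose with tool y azimuth az"""
    st=robot.get_state();R=np.array(st['tool_rot']);p=np.array(st['ee_pos'])
    Rt=np.array([[0,np.cos(az),0],[0,np.sin(az),0],[-1,0,0.]]);Rt[:,2]=np.cross(Rt[:,0],Rt[:,1])
    print('t',st['time'],'pos',p.round(4),'F',np.round(st['contact_force'],1),'M',np.round(st['ft_torque'],2),'open',round(st['opening'],3),'q',np.round(st['joint_pos'],2))
    print('az',np.arctan2(R[1,1],R[0,1]).round(3),'shift cm',(R.T@(np.array(pos)-p)*100).round(2),'rot',Ro.from_matrix(R.T@Rt).as_rotvec().round(3))
E
python3 -c "
from h import *
delta([.553,-.157,.141],-.16)"
```

```text
t 2.15 pos [ 0.5486 -0.1528  0.2606] F [-0.3  0.1 -0.1] M [-0.   -0.03  0.03] open 1.001 q [-0.27  0.34  0.06  1.3   0.01  1.44]
az -0.149 shift cm [11.95  0.71  0.44] rot [ 0.011 -0.008  0.018]
```

move_arm(
  targets="0 0.5 0.35 0.01 -0.008 0.018;3 0 0 0 0 0;3 0 0 0 0 0;0 0 0 0 0 0",
)

```text
time: 2.55
ee_pos: [0.5548, -0.1582, 0.1998]
tool_rot: [[0.006, 0.986, -0.169], [-0.003, -0.169, -0.986], [-1.0, 0.006, 0.002]]
contact_force: [-0.4, 0.6, 0.3]
opening: 1.001
```

```bash
python3 -c "
from h import *
delta([.553,-.157,.141],-.16)"
```

```text
t 2.55 pos [ 0.5548 -0.1582  0.1998] F [-0.4  0.6  0.3] M [-0.02  0.04 -0.02] open 1.001 q [-0.28  0.36 -0.08  1.13 -0.    1.46]
az -0.17 shift cm [ 5.88 -0.24 -0.1 ] rot [-0.01   0.002 -0.006]
```

move_arm(
  targets="2 -0.2 -0.1 -0.01 0 -0.005;2 0 0 0 0 0;1.5 0 0 0 0 0;0 0 0 0 0 0",
)

```text
time: 2.95
ee_pos: [0.5556, -0.1583, 0.1478]
tool_rot: [[0.007, 0.986, -0.166], [-0.005, -0.166, -0.986], [-1.0, 0.008, 0.004]]
contact_force: [-0.6, 0.9, -0.1]
opening: 1.001
```

```bash
python3 -c "
from h import *
delta([.553,-.157,.141],-.16)
snap('wrist','w2'); crop('w2',100,60,420,300,2.4,'w2b')"
```

```text
t 2.95 pos [ 0.5556 -0.1583  0.1478] F [-0.6  0.9 -0.1] M [-0.02 -0.    0.04] open 1.001 q [-0.28  0.39 -0.17  1.   -0.    1.46]
az -0.167 shift cm [ 0.68 -0.29 -0.09] rot [-0.007  0.004 -0.008]
```

View pics/w2b.png

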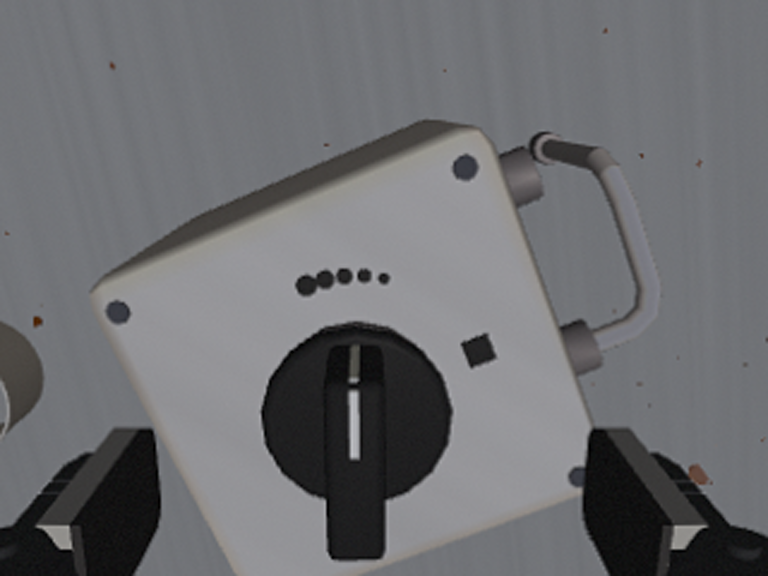

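The bar lies between the open jaws and about 3 mm to the left of centre.

move_arm(
  targets="0.3 -0.3 -0.1 0.007 0.004 -0.008;0.2 -0.1 0 0 0 0;0 0 0 0 0 0",
)

```text
time: 3.3
ee_pos: [0.555, -0.1576, 0.1477]
tool_rot: [[0.007, 0.985, -0.175], [-0.002, -0.175, -0.985], [-1.0, 0.007, 0.0]]
contact_force: [-0.5, -0.3, -0.0]
opening: 1.001
```

```bash
python3 -c "
from h import *
delta([.553,-.157,.141],-.16)"
```

```text
t 3.3 pos [ 0.555  -0.1576  0.1477] F [-0.5 -0.3 -0. ] M [-0.01  0.02 -0.02] open 1.001 q [-0.28  0.39 -0.17  1.    0.    1.47]
az -0.176 shift cm [ 0.67 -0.22 -0.02] rot [-0.016  0.    -0.007]
```

move_arm(
  targets="0.8 -0.35 -0.05 -0.016 0 -0.01",
)

```text
time: 3.4
ee_pos: [0.5531, -0.157, 0.1413]
tool_rot: [[0.001, 0.987, -0.158], [-0.001, -0.158, -0.987], [-1.0, 0.001, 0.001]]
contact_force: [0.0, -1.1, -0.1]
opening: 0.998
```

move_arm(
  targets="0 0 0 0 0 0",
)

```text
time: 3.5
ee_pos: [0.5521, -0.1567, 0.1403]
tool_rot: [[-0.001, 0.987, -0.158], [-0.0, -0.158, -0.987], [-1.0, -0.001, 0.001]]
contact_force: [0.1, 0.5, -0.4]
opening: 0.998
```

move_arm(
  targets="0 0 0 0 0 0;0 0 0 0 0 0;0 0 0 0 0 0;0 0 0 0 0 0;0 0 0 0 0 0;0 0 0 0 0 0;0 0 0 0 0 0;0 0 0 0 0 0",
  claw=255,
)

```text
time: 4.3
ee_pos: [0.5524, -0.1567, 0.1404]
tool_rot: [[-0.001, 0.987, -0.158], [-0.0, -0.158, -0.987], [-1.0, -0.001, 0.001]]
contact_force: [0.9, -0.2, -0.1]
opening: 0.125
```

```bash
python3 -c "
from h import *
delta([.553,-.157,.135],-.16)
snap('wrist','w3'); crop('w3',100,120,420,360,2.4,'w3b')"
```

```text
t 4.3 pos [ 0.5524 -0.1567  0.1404] F [ 0.9 -0.2 -0.1] M [ 0.04 -0.01 -0.06] open 0.125 q [-0.28  0.39 -0.18  0.99 -0.    1.45]
az -0.159 shift cm [0.54 0.06 0.02] rot [0.001 0.001 0.001]
```

View pics/w3b.png

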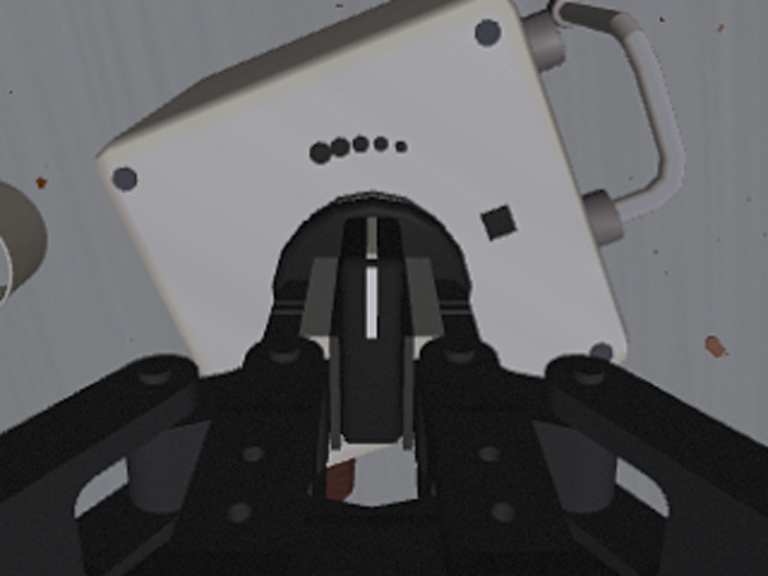

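The jaws have closed on the bar, with a pad on each side of it. Next I press down.

move_arm(
  targets="0.4 0 0 0 0 0;0.4 0 0 0 0 0",
)

```text
time: 4.55
ee_pos: [0.5525, -0.1567, 0.1345]
tool_rot: [[0.001, 0.987, -0.158], [-0.001, -0.158, -0.987], [-1.0, 0.001, 0.001]]
contact_force: [-3.0, 0.9, 11.8]
opening: 0.128
```

move_arm(
  targets="0.3 0 0 0 0 0",
)

```text
time: 4.65
ee_pos: [0.5526, -0.1567, 0.1342]
tool_rot: [[0.002, 0.987, -0.158], [-0.001, -0.158, -0.987], [-1.0, 0.002, 0.001]]
contact_force: [-7.4, 2.7, 27.6]
opening: 0.128
```

move_arm(
  targets="0.1 0 0 0.14 0 0;0.15 0 0 0.14 0 0;0.15 0 0 0.14 0 0",
)

```text
time: 4.95
ee_pos: [0.5531, -0.1569, 0.1363]
tool_rot: [[0.007, 0.829, -0.559], [-0.003, -0.559, -0.829], [-1.0, 0.008, -0.002]]
contact_force: [-2.0, 0.9, 9.5]
opening: 0.124
```

```bash
python3 -c "
from h import *
delta([.553,-.157,.134],-1.30)"
```

```text
t 4.95 pos [ 0.5531 -0.1569  0.1363] F [-2.   0.9  9.5] M [ 0.19  0.72 -0.  ] open 0.124 q [-0.28  0.39 -0.2   0.97 -0.    1.89]
az -0.593 shift cm [ 0.23 -0.    0.02] rot [ 0.707 -0.004 -0.007]
```

move_arm(
  targets="0.35 0 0 0.14 0 -0.005;0.3 0 0 0.14 0 0",
)

```text
time: 5.15
ee_pos: [0.5535, -0.1572, 0.1343]
tool_rot: [[0.007, 0.633, -0.774], [-0.001, -0.774, -0.633], [-1.0, 0.006, -0.005]]
contact_force: [-5.3, 1.9, 19.6]
opening: 0.129
```

```bash
python3 -c "
from h import *
delta([.553,-.157,.134],-1.30)"
```

```text
t 5.15 pos [ 0.5535 -0.1572  0.1343] F [-5.3  1.9 19.6] M [0.35 1.31 0.06] open 0.129 q [-0.28  0.4  -0.2   0.97  0.    2.18]
az -0.885 shift cm [ 0.02 -0.05  0.03] rot [ 0.415 -0.006 -0.005]
```

move_arm(
  targets="0.15 0 0 0.14 -0.005 -0.005;0.2 0 0 0.12 0 0;0.2 0 0 0.06 0 0",
)

```text
time: 5.45
ee_pos: [0.5538, -0.1577, 0.1349]
tool_rot: [[0.005, 0.344, -0.939], [-0.002, -0.939, -0.344], [-1.0, 0.004, -0.004]]
contact_force: [-3.0, 1.5, 12.1]
opening: 0.123
```

```bash
python3 -c "
from h import *
delta([.553,-.157,.134],-1.29)"
```

```text
t 5.45 pos [ 0.5538 -0.1577  0.1349] F [-3.   1.5 12.1] M [0.22 0.86 0.03] open 0.123 q [-0.28  0.4  -0.19  0.97 -0.    2.51]
az -1.22 shift cm [ 0.09 -0.09  0.05] rot [ 0.07  -0.004 -0.004]
```

move_arm(
  targets="0.15 0 0 0.08 0 0;0 0 0 0.02 0 0;-0.3 0 0 0 0 0;-0.3 0 0 0 0 0;-0.3 0 0 0 0 0",
)

```text
time: 5.95
ee_pos: [0.5536, -0.1578, 0.1407]
tool_rot: [[0.005, 0.243, -0.97], [-0.003, -0.97, -0.243], [-1.0, 0.004, -0.004]]
contact_force: [6.7, -1.8, -17.8]
opening: 0.125
```

```bash
python3 -c "
from h import *
delta([.553,-.157,.141],-1.29)"
```

```text
t 5.95 pos [ 0.5536 -0.1578  0.1407] F [  6.7  -1.8 -17.8] M [-0.35 -1.38  0.04] open 0.125 q [-0.28  0.39 -0.19  0.99 -0.    2.62]
az -1.325 shift cm [-0.03 -0.09  0.04] rot [-0.035 -0.004 -0.004]
```

move_arm(
  targets="0 0 0 0 0 0;0 0 0 0 0 0;0 0 0 0 0 0;0 0 0 0 0 0;0 0 0 0 0 0;0 0 0 0 0 0;0 0 0 0 0 0",
  claw=0,
)

```text
time: 6.65
ee_pos: [0.5533, -0.1577, 0.1404]
tool_rot: [[0.004, 0.244, -0.97], [-0.002, -0.97, -0.244], [-1.0, 0.003, -0.003]]
contact_force: [-0.1, -0.5, -0.2]
opening: 1.002
```

move_arm(
  targets="-2 0 0 0 0 0;-3.5 0 0 0 0 0;-3.5 0 0 0 0 0;-2 0 0 0 0 0;0 0 0 0 0 0",
)

```text
time: 7.15
ee_pos: [0.5517, -0.1571, 0.2536]
tool_rot: [[0.001, 0.244, -0.97], [-0.002, -0.97, -0.244], [-1.0, 0.002, -0.001]]
contact_force: [0.9, -1.5, 0.6]
opening: 0.998
```

```bash
python3 -c "
from h import *
snap('wrist','w4'); crop('w4',130,80,430,310,2.6,'w4b')
delta([.583,.106,.26],.5)"
```

```text
t 7.2 pos [ 0.5511 -0.157   0.2522] F [-0.4 -0.5  0.4] M [ 0.07 -0.06 -0.  ] open 1.001 q [-0.28  0.34  0.03  1.26 -0.    2.62]
az -1.325 shift cm [ -0.82 -24.73  -9.5 ] rot [-1.825  0.002  0.   ]
```

View pics/w4b.png

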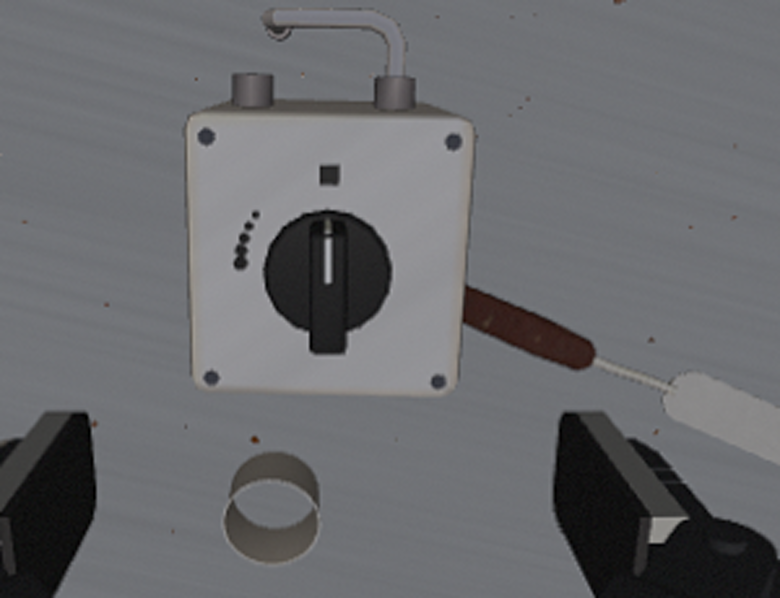

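The pointer now lines up with the square mark. I move on to the bottle.

move_arm(
  targets="-0.5 -2.5 -1 0 0 0;-0.3 -3.7 -1.4 0 0 0;-0.2 -3.7 -1.4 0 0 0;-0.2 -3.7 -1.4 0 0 0;-0.2 -3.7 -1.4 0 0 0;0 -3.7 -1.4 0 0 0;0 -3.7 -1.4 0 0 0;0 0 0 -0.14 0 0;0 0 0 -0.14 0 0;0 0 0 -0.14 0 0",
)

```text
time: 8.2
ee_pos: [0.577, 0.1154, 0.2476]
tool_rot: [[-0.024, 0.628, -0.778], [-0.003, -0.778, -0.628], [-1.0, -0.013, 0.021]]
contact_force: [-0.0, -0.2, -0.3]
opening: 1.0
```

```bash
python3 -c "
from h import *
T=lambda u,v:((u+.5)/2.6+130-.5,(v+.5)/2.6+80-.5)
print(world('w4',*T(328,310)),world('w4',*T(328,250)),world('w4',*T(290,300)))
l=[world('w4',*T(*q),z=.163) for q in ((328,222),(328,352))];print(np.arctan2(*(l[0]-l[1])[[1,0]]), sum(l)/2)
delta([.583,.105,.26],-.4)"
```

```text
[ 0.54868534 -0.15892859  0.16386662] [ 0.5673416  -0.15422903  0.16369301] [ 0.54122369 -0.14737344  0.13836063]
0.24681818685713275 [ 0.55522582 -0.15728559  0.163     ]
t 8.2 pos [0.577  0.1154 0.2476] F [-0.  -0.2 -0.3] M [ 0.   -0.03  0.02] open 1.0 q [0.2  0.38 0.09 1.3  0.   2.66]
az -0.892 shift cm [-1.25  1.17  0.22] rot [-0.492  0.017  0.017]
```

move_arm(
  targets="-1 1.2 0.2 -0.12 0.017 0.017;0 0 0 -0.12 0 0;0 0 0 -0.12 0 0;0 0 0 -0.1 0 0;0 0 0 0 0 0",
)

```text
time: 8.7
ee_pos: [0.5788, 0.1046, 0.2472]
tool_rot: [[-0.015, 0.917, -0.398], [-0.007, -0.398, -0.917], [-1.0, -0.011, 0.013]]
contact_force: [0.1, 0.5, 0.3]
opening: 1.0
```

```bash
python3 -c "
from h import *
snap('wrist','w5'); crop('w5',0,0,512,384,1.5,'w5b')
delta([.583,.105,.26],-.4)"
```

```text
t 8.75 pos [0.5787 0.1046 0.2471] F [-0.5 -0.1 -0.3] M [ 0.02 -0.04 -0.  ] open 0.999 q [ 0.18  0.38  0.07  1.28 -0.    2.16]
az -0.411 shift cm [-1.3   0.36 -0.19] rot [-0.011  0.013  0.011]
```

View pics/w5b.png

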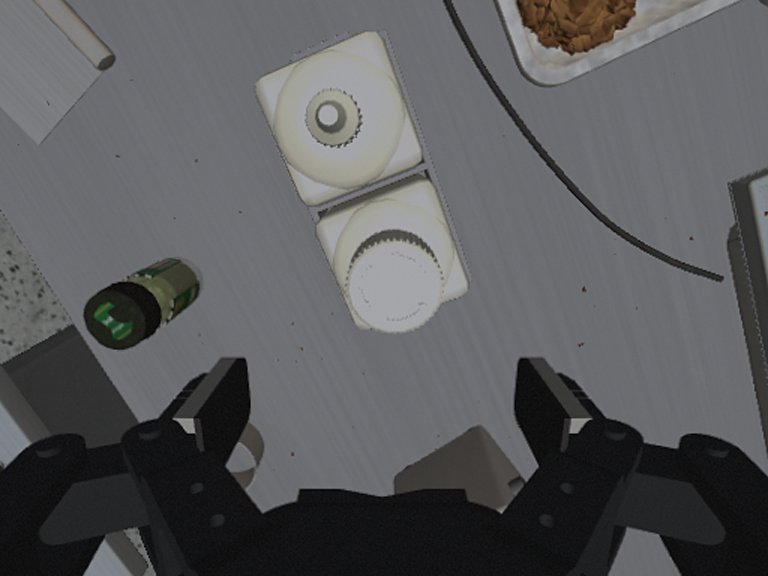

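The cap's top face is at about (396,286) in the 1.5x picture, and the other bottle is beyond it at (330,117).

Run:
```python
from h import *
crop('w5',200,130,330,240,6,'w5c')
```

```text
(no output)
```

View pics/w5c.png

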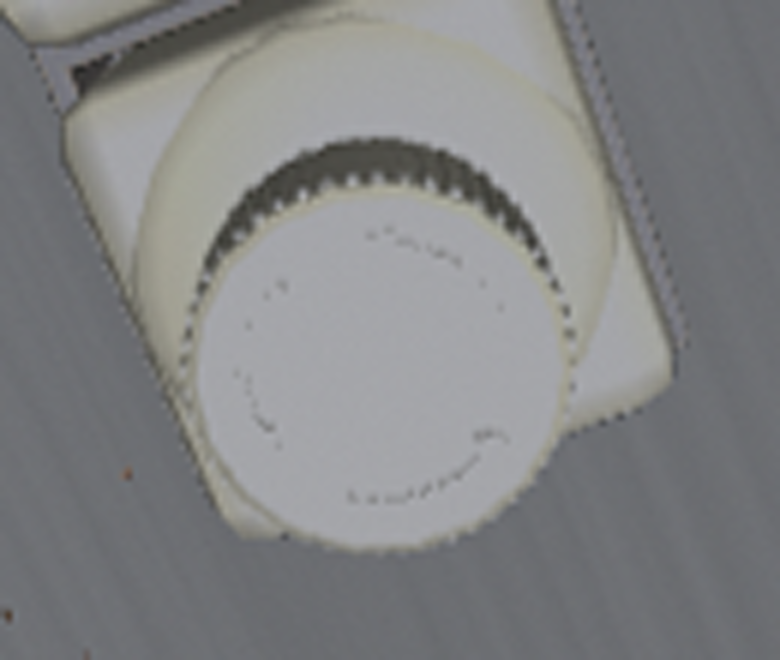

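Run:
```python
from h import *
np.set_printoptions(precision=4,suppress=True)
T=lambda u,v:((u+.5)/6+200-.5,(v+.5)/6+130-.5)
W=lambda u,v,**k: world('w5',*T(u,v),**k)
print([W(*q)for q in [(380,370),(330,300),(450,450)]])
z=W(380,370)[2]
P=[W(*q,z=z) for q in [(195,365),(572,365),(382,187),(382,550)]]
print(P,(P[0]+P[1])/2,(P[2]+P[3])/2,np.linalg.norm(P[0]-P[1]),np.linalg.norm(P[2]-P[3]))
print('shoulder',W(620,370))
```

```text
[array([0.5866, 0.1072, 0.1693]), array([0.5844, 0.1182, 0.1691]), array([0.5907, 0.0936, 0.1691])]
[array([0.5651, 0.1172, 0.1693]), array([0.6094, 0.0981, 0.1693]), array([0.5961, 0.1289, 0.1693]), array([0.5772, 0.0843, 0.1693])] [0.5872 0.1076 0.1693] [0.5866 0.1066 0.1693] 0.04814062407341635 0.048481722286586815
shoulder [0.6163 0.0737 0.1061]
```

move_arm(
  targets="1 0.6 -0.5 0.01 0.013 0.013;2.5 0 0 0 0 0;0 0 0 0 0 0",
)

```text
time: 9.05
ee_pos: [0.5853, 0.1066, 0.2088]
tool_rot: [[-0.0, 0.91, -0.415], [-0.001, -0.415, -0.91], [-1.0, 0.0, 0.001]]
contact_force: [-1.2, -0.2, -0.1]
opening: 0.999
```

```bash
python3 -c "
from h import *
delta([.5865,.107,.131],-.4)"
```

```text
t 9.05 pos [0.5853 0.1066 0.2088] F [-1.2 -0.2 -0.1] M [-0.01  0.    0.01] open 0.999 q [ 0.18  0.39 -0.01  1.18 -0.    2.18]
az -0.428 shift cm [ 7.78  0.09 -0.1 ] rot [-0.028  0.001 -0.   ]
```

move_arm(
  targets="2 0.2 -0.1 0 0 0;2.5 0 0 0 0 0;2.2 0 0 0 0 0;1.2 0 0 0 0 0",
)

```text
time: 9.45
ee_pos: [0.5897, 0.107, 0.1311]
tool_rot: [[0.005, 0.907, -0.42], [-0.0, -0.42, -0.908], [-1.0, 0.004, -0.002]]
contact_force: [0.7, 0.1, 0.7]
opening: 0.996
```

```bash
python3 -c "
from h import *
delta([.5865,.107,.131],-.4)"
```

```text
t 9.45 pos [0.5897 0.107  0.1311] F [0.7 0.1 0.7] M [-0.01  0.03  0.03] open 0.996 q [ 0.18  0.44 -0.14  0.99 -0.    2.18]
az -0.434 shift cm [ 0.   -0.29  0.14] rot [-0.033 -0.002 -0.004]
```

move_arm(
  targets="0 -0.4 0.2 -0.03 0 -0.005;0 0 0 0 0 0",
)

```text
time: 9.65
ee_pos: [0.584, 0.1067, 0.1303]
tool_rot: [[-0.003, 0.92, -0.391], [0.001, -0.391, -0.92], [-1.0, -0.004, -0.0]]
contact_force: [0.7, -0.2, -0.9]
opening: 0.998
```

```bash
python3 -c "
from h import *
delta([.5865,.107,.131],-.4)
snap('wrist','w6'); crop('w6',60,80,450,370,2,'w6b')"
```

```text
t 9.65 pos [0.584  0.1067 0.1303] F [ 0.7 -0.2 -0.9] M [ 0.   -0.04 -0.04] open 0.998 q [ 0.18  0.44 -0.15  0.99  0.    2.15]
az -0.402 shift cm [-0.07  0.22 -0.12] rot [-0.002 -0.     0.004]
```

View pics/w6b.png

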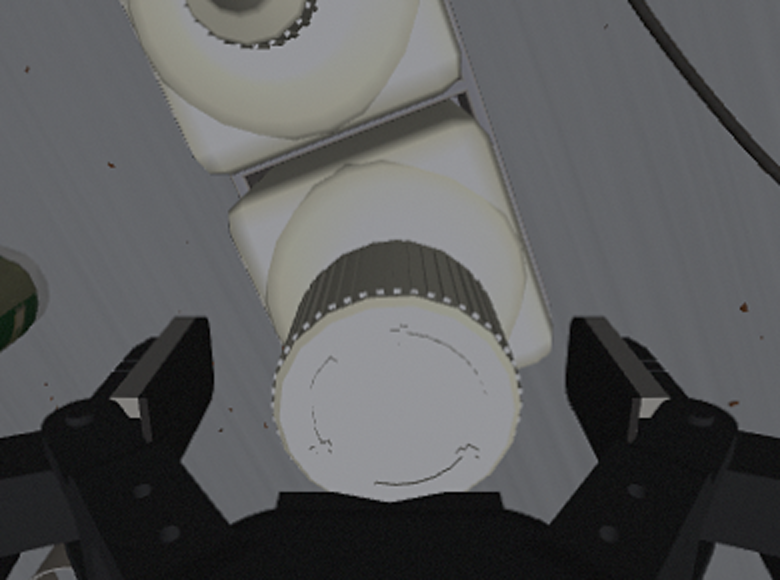

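The cap's centre is at column 397 against about 390 for the jaw midpoint, so I nudge about 2 mm in +y and then close.

move_arm(
  targets="0 0.3 -0.15 0 0 0.004;0 0 0 0 0 0",
)

```text
time: 9.9
ee_pos: [0.5897, 0.1073, 0.1329]
tool_rot: [[0.006, 0.92, -0.392], [0.001, -0.392, -0.92], [-1.0, 0.005, -0.003]]
contact_force: [0.8, -1.1, -0.2]
opening: 1.002
```

```bash
python3 -c "
from h import *
delta([.5865,.107,.131],-.4)"
```

```text
t 9.9 pos [0.5897 0.1073 0.1329] F [ 0.8 -1.1 -0.2] M [ 0.02 -0.02 -0.04] open 1.002 q [ 0.18  0.44 -0.14  0.99 -0.    2.15]
az -0.403 shift cm [ 0.19 -0.28  0.15] rot [-0.003 -0.003 -0.005]
```

move_arm(
  targets="0.1 -0.2 0.1 0 0 -0.003",
)

```text
time: 10.0
ee_pos: [0.5884, 0.1074, 0.1329]
tool_rot: [[0.005, 0.92, -0.392], [0.002, -0.392, -0.92], [-1.0, 0.004, -0.004]]
contact_force: [-0.6, -0.5, -0.3]
opening: 0.999
```

move_arm(
  targets="0 0 0 0 0 0",
)

```text
time: 10.1
ee_pos: [0.5884, 0.1074, 0.1332]
tool_rot: [[0.005, 0.92, -0.392], [0.002, -0.392, -0.92], [-1.0, 0.004, -0.004]]
contact_force: [-0.9, -0.4, -0.1]
opening: 0.998
```

move_arm(
  targets="0.2 -0.28 0.13 0 0 -0.004;0 0 0 0 0 0;0 0 0 0 0 0",
)

```text
time: 10.4
ee_pos: [0.5851, 0.1073, 0.1314]
tool_rot: [[0.002, 0.92, -0.392], [0.004, -0.392, -0.92], [-1.0, 0.0, -0.005]]
contact_force: [-0.1, -0.4, 1.0]
opening: 0.997
```

move_arm(
  targets="0 0 0 0 0 0;0 0 0 0 0 0;0 0 0 0 0 0;0 0 0 0 0 0;0 0 0 0 0 0;0 0 0 0 0 0",
  claw=255,
)

```text
time: 11.0
ee_pos: [0.5853, 0.1071, 0.1315]
tool_rot: [[0.002, 0.92, -0.392], [0.004, -0.392, -0.92], [-1.0, 0.001, -0.004]]
contact_force: [-0.5, -0.5, -0.1]
opening: 0.575
```

```bash
python3 -c "
from h import *
delta([.5865,.107,.125],.75)
snap('wrist','w7'); crop('w7',60,80,450,370,2,'w7b')"
```

```text
t 11.0 pos [0.5853 0.1071 0.1315] F [-0.5 -0.5 -0.1] M [-0.01  0.07  0.02] open 0.575 q [ 0.18  0.43 -0.15  0.99  0.    2.15]
az -0.403 shift cm [ 0.65  0.12 -0.03] rot [-1.153 -0.004 -0.003]
```

View pics/w7b.png

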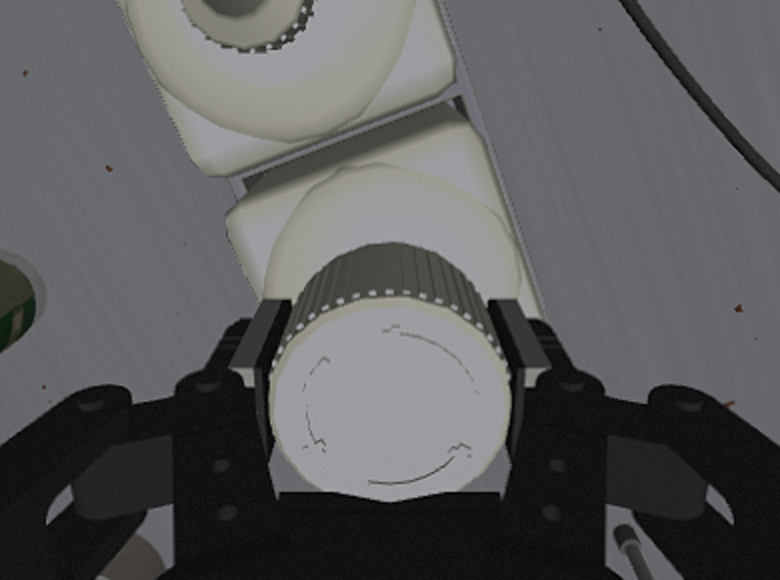

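The pads grip the cap squarely on both sides. Next I press down.

move_arm(
  targets="0.4 0 0 0 0 0;0.4 0 0 0 0 0",
)

```text
time: 11.25
ee_pos: [0.5854, 0.1071, 0.1257]
tool_rot: [[0.004, 0.92, -0.392], [0.004, -0.392, -0.92], [-1.0, 0.002, -0.005]]
contact_force: [-4.7, 0.1, 13.4]
opening: 0.579
```

move_arm(
  targets="0.25 0 0 0 0 0",
)

```text
time: 11.35
ee_pos: [0.5855, 0.1072, 0.1253]
tool_rot: [[0.005, 0.92, -0.392], [0.004, -0.392, -0.92], [-1.0, 0.003, -0.006]]
contact_force: [-5.7, -0.8, 19.6]
opening: 0.575
```

move_arm(
  targets="0.3 0 0 -0.14 0 0;0.3 0 0 -0.14 0 0",
)

```text
time: 11.55
ee_pos: [0.5871, 0.1077, 0.1254]
tool_rot: [[0.012, 0.993, -0.114], [0.006, -0.114, -0.993], [-1.0, 0.011, -0.007]]
contact_force: [-6.7, -0.1, 19.2]
opening: 0.57
```

```bash
python3 -c "
from h import *
delta([.5855,.107,.125],.7)"
```

```text
t 11.55 pos [0.5871 0.1077 0.1254] F [-6.7 -0.1 19.2] M [-0.22  1.47 -0.21] open 0.57 q [ 0.18  0.43 -0.16  0.96  0.    1.86]
az -0.115 shift cm [ 0.04 -0.15  0.09] rot [-0.815 -0.003 -0.014]
```

move_arm(
  targets="0.25 -0.1 0 -0.14 0 -0.01;0.25 0 0 -0.14 0 -0.005;0.25 0 0 -0.14 0 0",
)

```text
time: 11.85
ee_pos: [0.5863, 0.1079, 0.1254]
tool_rot: [[0.002, 0.948, 0.317], [0.007, 0.317, -0.948], [-1.0, 0.004, -0.006]]
contact_force: [-6.1, -1.9, 14.2]
opening: 0.574
```

```bash
python3 -c "
from h import *
delta([.5855,.107,.125],.7)"
```

```text
t 11.85 pos [0.5863 0.1079 0.1254] F [-6.1 -1.9 14.2] M [-0.31  1.13 -0.15] open 0.574 q [ 0.18  0.44 -0.15  0.98  0.01  1.43]
az 0.322 shift cm [ 0.04 -0.11  0.06] rot [-0.378 -0.005 -0.005]
```

move_arm(
  targets="0.25 0 0 -0.14 0 -0.005;0.2 0 0 -0.14 0 0;0.15 0 0 -0.1 0 0",
)

```text
time: 12.15
ee_pos: [0.5859, 0.1077, 0.1262]
tool_rot: [[0.002, 0.753, 0.658], [0.006, 0.658, -0.753], [-1.0, 0.005, -0.003]]
contact_force: [-3.9, -1.3, 10.8]
opening: 0.574
```

```bash
python3 -c "
from h import *
delta([.5855,.107,.125],.7)
snap('wrist','w8'); crop('w8',60,80,450,370,2,'w8b')"
```

```text
t 12.15 pos [0.5859 0.1077 0.1262] F [-3.9 -1.3 10.8] M [-0.26  0.9  -0.09] open 0.574 q [ 0.18  0.44 -0.15  0.98  0.01  1.03]
az 0.718 shift cm [ 0.12 -0.08  0.02] rot [ 0.018 -0.003 -0.005]
```

View pics/w8b.png

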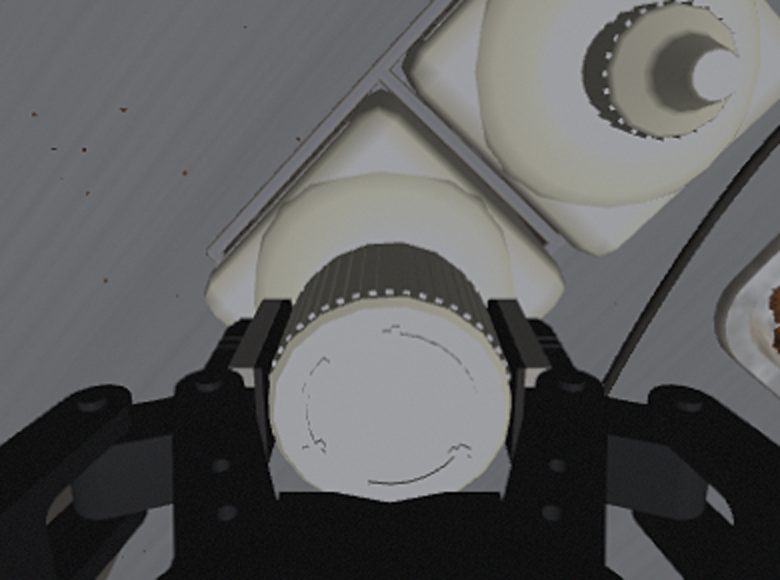

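The arrows on the cap sit where they did relative to the fingers, so the cap turned 1.12 rad without slipping. Next is a straight, gentle lift.

move_arm(
  targets="-0.4 0 0 0 0 0;-0.5 0 0 0 0 0;-0.5 0 0 0 0 0",
)

```text
time: 12.5
ee_pos: [0.5855, 0.1075, 0.1417]
tool_rot: [[0.002, 0.751, 0.66], [0.006, 0.66, -0.751], [-1.0, 0.005, -0.003]]
contact_force: [1.3, -0.8, -0.7]
opening: 0.575
```

move_arm(
  targets="-0.7 0 0 0 0 0;-0.7 0 0 0 0 0",
)

```text
time: 12.7
ee_pos: [0.5851, 0.1074, 0.1557]
tool_rot: [[0.001, 0.751, 0.66], [0.005, 0.66, -0.751], [-1.0, 0.004, -0.004]]
contact_force: [-0.8, 0.7, -1.3]
opening: 0.572
```

```bash
python3 -c "
from h import *
delta([.5855,.107,.21],.718)"
```

```text
t 12.7 pos [0.5851 0.1074 0.1557] F [-0.8  0.7 -1.3] M [-0.03 -0.   -0.01] open 0.572 q [ 0.18  0.42 -0.11  1.05  0.01  1.03]
az 0.721 shift cm [-5.43  0.03  0.04] rot [ 0.003 -0.004 -0.004]
```

move_arm(
  targets="-1 0 0 0 -0.003 -0.004;-1 0 0 0 0 0;-1 0 0 0 0 0;-0.3 0 0 0 0 0;0 0 0 0 0 0;0 0 0 0 0 0;0 0 0 0 0 0",
)

```text
time: 13.4
ee_pos: [0.5861, 0.1076, 0.193]
tool_rot: [[0.002, 0.751, 0.66], [0.001, 0.66, -0.751], [-1.0, 0.002, 0.001]]
contact_force: [-0.3, -0.4, -0.4]
opening: 0.571
```

```bash
python3 -c "
from h import *
delta([.586,.107,.19],.72)
snap('scene','s9'); crop('s9',120,120,300,270,4.3,'s9b')
snap('top','t9'); crop('t9',140,110,390,230,3.2,'t9b')
snap('wrist','w9'); crop('w9',60,80,450,370,2,'w9b')"
```

```text
t 13.4 pos [0.5861 0.1076 0.193 ] F [-0.3 -0.4 -0.4] M [-0.02 -0.02  0.02] open 0.571 q [ 0.18  0.4  -0.04  1.14  0.    1.03]
az 0.721 shift cm [ 0.3  -0.05  0.04] rot [ 0.001  0.001 -0.002]
```

View pics/s9b.png

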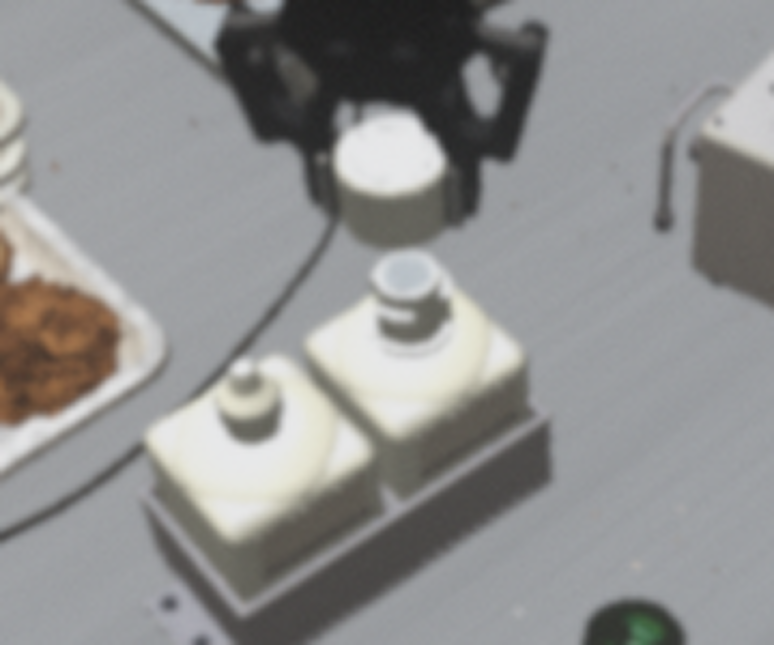

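View pics/w9b.png

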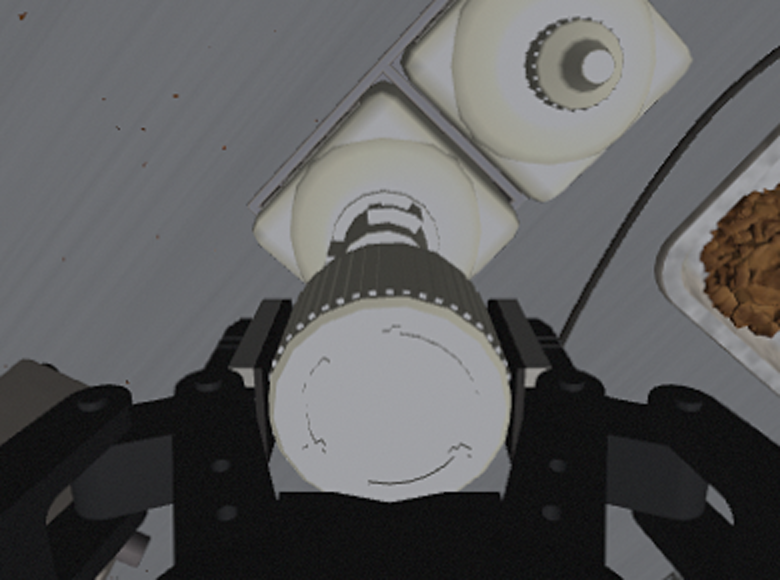

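View pics/t9b.png

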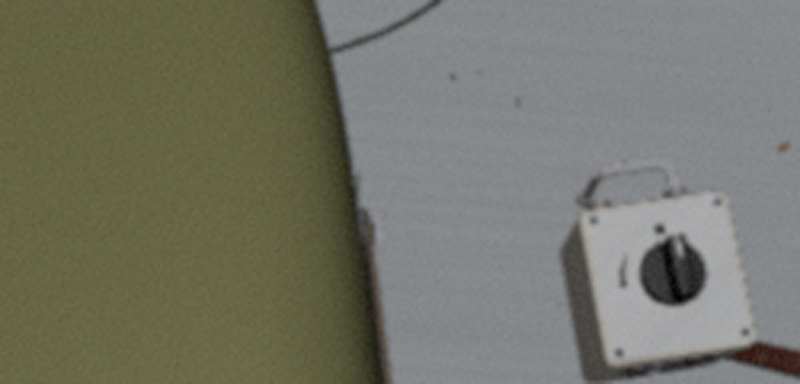

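The cap is held level, about 4 cm above the open neck. Both bottles are standing in the dock, and the knob still points at the square. I'm handing in now.

```bash
python3 -c "
from h import *
print(robot.get_state()['ee_pos'],robot.get_state()['opening'],robot.get_state()['time']);print(robot.hand_in())"
```

```text
[0.5860243  0.10762551 0.19278201] 0.5749237678378436 13.55
the job is handed in; nothing more can be done
None
```

The job is done and handed in at 13.6 s; no verdict was reported.

- **Pump:** I pressed the knob fully down (6 mm), turned it clockwise to about 1.55 rad and let it spring back up. In the wrist picture afterwards the pointer was on the square mark, and the bar top was back at its first height (0.164 m). The last top view still showed it pointing at the square.
- **Cap:** I pressed it down 6 mm and twisted it about 1.12 rad anticlockwise. It did not slip in the jaws and came off without pulling on the bottle. It is held level (tilt about 0.002 rad), with its underside about 4 cm above the mouth.
- **Bottles:** In the last scene and wrist pictures both bottles were standing in the dock, and nothing touched the other one.

The highest force I read was about 30 N, while pressing the knob. The only disagreement was the cap's position: the top and scene cameras put it about 4 mm nearer the robot than the wrist camera did. I used the wrist value, and the jaws closed centred on the cap.

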